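Square up a pile of assay plates beside the analyser

ROBOT

A 7-joint arm with a two-finger parallel gripper is mounted at the origin on the work surface. World frame = base frame: x ahead of the robot, y to its left, z up, the work surface at z = 0. Lengths are in m, angles in rad, forces in N, time in s.
With the tool pointing down it reaches from about 0.4 to 0.85 m from the base axis. Payload 4.5 kg.
Tool frame: the origin (TCP) lies on the centre line of the jaws, within the pads' length; the fingertips stand 22 mm ahead of it and the grasp point (between the pads) lies 3 mm ahead of it; z points along the fingers, y is the direction in which the jaws open and shut (so a half turn about z gives the same grasp; the last joint's range is limited). The gripper opens to 85 mm and grips with 20 to 120 N. Pads are 22 mm wide; open, the fingers measure 114 mm over their backs; the gripper's body (76 mm by 85 mm) begins 54 mm behind the grasp point. The pads swing forward as they close: fully open they stand 13 mm farther back than shut.
Start: joints at [-1.229, 0.689, -0.195, 1.565, 0.157, 0.902, -0.215], TCP at [0.189, 0.596, 0.253] pointing down, gripper open.
Joint ranges: [-3.01, 3.01], [-0.46, 2.08], [-1.47, 1.51], [0.13, 2.56], [-1, 4.14], [0.04, 2.09], [-2.66, 2.66]. Speed limits (rad/s): [2.57, 2.57, 3.14, 3.14, 3.14, 3.14, 3.14].

INTERFACE

Orientations are given as [roll, pitch, yaw] about the fixed x, y, z axes, in that order (R = Rz(yaw) Ry(pitch) Rx(roll)).
In Python, from rig import read_state, camera, camera_params, env gives the robot as it stands.
- The arm moves only by the tool servo_tool, never from a script. Its argument "plan" is a list of rows, each a list of 2 entries, a list of its own where there are three numbers: the shift along the world's x, y, z as a fraction of full scale, then the turn, a rotation vector about the world's x, y, z as a fraction of full scale. A call has exactly 10 rows; each row shifts and turns the commanded pose from where the row before left it; what a row does not reach is not made up. Full scale, the value 1, is 0.1 m for a shift and 0.15 rad for a turn. A row lasts 1/10 s, in which the tool goes at most 50 mm and 8.59 degrees, less where a joint would pass 70% of its speed; a pose out of reach is approached as far as the arm can. A call with a number of a shift or a turn outside -1 to 1 is refused whole. A call with a gripper value outside its range is refused whole. "fingers" is the opening, from 0 (shut) to 1 (fully open), set as the call begins (left out, the last holds). The fingers move at their own pace and stop on an object; "grip_force" is the grip in N (left out, the last holds). Time passes only in rows, so rows that do not move let the fingers close, or fill a call up. It gives the time, the measured TCP pose, the force and the opening at its end, in the units of the state.
- read_state(): the state, without advancing time (a new reading comes with each control period).
- camera(name): name is "scene" or "top"; returns the picture (384x512x3 uint8, red, green, blue); there is no depth.
- camera_params(name): a dict with "K" (3x3 intrinsics, pixels), "k1" (the pictures are not rectified: a ray, as slopes to the right and down, at radius r is drawn at 1 + k1 r^2 times it, then the intrinsics apply), "rvec" (rotation vector, rad) and "tvec" (3), from world to camera coordinates, as OpenCV has them. Camera axes: x right, y down, z forward; pixel columns grow to the right and rows downward; lengths in m; the calibration is good to about 2 mm. A picture is of the moment at which its call begins. camera_params takes no time and is no camera call.
- env.close_job(): hands the job in, once; it reports no verdict.
The state is a dict: "time": time; "joint_positions": joint angles; "joint_vel": joint speeds; "tau": joint torques, N m; "tcp_pos": TCP position; "ee_rot": TCP orientation; "ft_force": force on the tool from outside, world axes, zero at the start; "torque": the same for the moment, N m; "grip_width": finger opening in m.
Only numpy, scipy, OpenCV 4.12 (cv2) and the standard library are available. Lean on these libraries where they do the work, as an engineer would, in place of code of your own. Each camera call takes 0.05 s, during which the arm holds its last target. There are 200 camera calls.

TASK

First push the white and the blue plate together so that they lie exactly one over the other, flush against the stand's blue end wall and the side of its grey step, while the yellow plate still waits on the step. Then slide the yellow plate along off the step onto them, without lifting or tipping it, until it too touches the end wall and all three make one square pile with flush edges. Keep all the plates level and leave the tube rack, jar and tip box where they are.

Things in the scene. Friction and masses are not known exactly. Their poses are not given: they have to be found in the camera images.
- stand: Fixed stand: a grey step and a blue upright end wall forming an inside corner on the bench. Origin: at bench level, centre of the place where the pile belongs; x towards the end wall, y towards the step, z up. A plate in its right place has its origin at x = y = 0 here and its x along this x. The pile's other two sides (-x, -y) are open bench
- end_wall (a point): Top inner edge of the stand's blue end wall, level with the middle of the pile's place: x = 64, y = 0, z = 52 mm in the stand's frame, whose axes it shares. The wall is upright, 10 mm thick, 52 mm high, and runs from y = -43 to +178 mm, so it also closes the step's far end
- step_edge (a point): Top edge of the grey step's side face, against which the pile is pushed: x = 0, y = 43, z = 31 mm in the stand's frame, whose axes it shares. The step is solid with a flat top, x = -110 to +64, y = +43 to +178 mm, 31 mm high, 1 mm above the top of two stacked plates
- white_plate: White plate, lowest of the pile, lying on the bench a little off its place and turned: 128 mm along its own x, 86 mm along its own y, 15 mm thick, edges rounded 2 mm, about 0.12 kg, 24 flat wells on top; too wide to grasp, slides when its edge is pushed with 1 to 2 N. Origin: centre of its underside; z up
- blue_plate: Blue plate, lying askew on the white one: 128 mm along its own x, 86 mm along its own y, 15 mm thick, edges rounded 2 mm, about 0.12 kg, 24 flat wells on top; too wide to grasp, slides when its edge is pushed with 1 to 2 N. Origin: centre of its underside; z up
- yellow_plate: Yellow plate with dark red wells, lying on the step, askew and away from the end wall: 128 mm along its own x, 86 mm along its own y, 15 mm thick, edges rounded 2 mm, about 0.12 kg, 24 flat wells on top; too wide to grasp, slides when its edge is pushed with 1 to 2 N. Origin: centre of its underside; z up
- tube_rack: Bystander: cream rack with red-capped sample tubes, 130 x 50 x 88 mm high, standing on the bench on the open side of the pile (stand's -y). Long side along its x. Origin: centre of its underside
- reagent_jar: Bystander: reagent jar with blue cap, 52 mm across, 75 mm high, behind the end wall. Origin: centre of its underside
- tip_box: Bystander: pipette-tip box with green lid, 58 x 73 x 48 mm high, behind the end wall. Origin: centre of its underside
Things that resemble listed ones, but are neither listed nor needed, are in the scene too. Leave any green or pink look-alike of the yellow_plate alone. What is shaped like the blue_plate but turquoise is not meant.

How it is judged:
On the way:
1. the white and blue plates lie squarely one over the other against the end wall and the step's side, with the yellow plate still on the step (x of white_plate in the frame of stand between -0.0045 and 0.0045 m and y of white_plate in the frame of stand between -0.0045 and 0.0045 m and angle between the x axis of each of white_plate, blue_plate and the x axis of stand, either way round below 0.05 rad and x of blue_plate in the frame of stand between -0.0045 and 0.0045 m and y of blue_plate in the frame of stand between -0.0045 and 0.0045 m and x of blue_plate in the frame of white_plate between -0.004 and 0.004 m and y of blue_plate in the frame of white_plate between -0.004 and 0.004 m and angle between the x axis of blue_plate and the x axis of white_plate, either way round below 0.05 rad and height (world z) of blue_plate between 0.012 and 0.018 m and y of yellow_plate in the frame of stand above 0.08 m), for 0.2 s.
At the end, for the whole second after the job is handed in: White, blue and yellow plates lie flat in one pile in the stand's corner: each within 4.5 mm (both ways) and 0.05 rad of its right place, each plate's edges within 4 mm and 0.05 rad of those of the others, blue on white, yellow on blue, level and at rest (x of white_plate in the frame of stand between -0.0045 and 0.0045 m and y of white_plate in the frame of stand between -0.0045 and 0.0045 m and angle between the x axis of each of white_plate, blue_plate, yellow_plate and the x axis of stand, either way round below 0.05 rad and x of blue_plate in the frame of stand between -0.0045 and 0.0045 m and y of blue_plate in the frame of stand between -0.0045 and 0.0045 m and x of blue_plate in the frame of white_plate between -0.004 and 0.004 m and y of blue_plate in the frame of white_plate between -0.004 and 0.004 m and angle between the x axis of each of blue_plate, yellow_plate and the x axis of white_plate, either way round below 0.05 rad and height (world z) of blue_plate between 0.012 and 0.018 m and x of yellow_plate in the frame of stand between -0.0045 and 0.0045 m and y of yellow_plate in the frame of stand between -0.0045 and 0.0045 m and x of yellow_plate in the frame of blue_plate between -0.004 and 0.004 m and y of yellow_plate in the frame of blue_plate between -0.004 and 0.004 m and angle between the x axis of yellow_plate and the x axis of blue_plate, either way round below 0.05 rad and x of yellow_plate in the frame of white_plate between -0.004 and 0.004 m and y of yellow_plate in the frame of white_plate between -0.004 and 0.004 m and height (world z) of yellow_plate between 0.027 and 0.033 m and angle between each of white_plate, blue_plate, yellow_plate's own z axis and vertical below 0.03 rad and linear speed of each of white_plate, blue_plate, yellow_plate below 0.02 m/s); the robot touches nothing.
It fails at once if the tube rack is shifted by more than 15 mm or tipped (distance of tube_rack from where it was at the start of the episode above 0.015 m or angle between tube_rack's own z axis and vertical above 0.2 rad).
It fails at once if the reagent jar is shifted by more than 15 mm or tipped (distance of reagent_jar from where it was at the start of the episode above 0.015 m or angle between reagent_jar's own z axis and vertical above 0.2 rad).
It fails at once if the tip box is shifted by more than 15 mm or tipped (distance of tip_box from where it was at the start of the episode above 0.015 m or angle between tip_box's own z axis and vertical above 0.2 rad).
It fails at once if a plate is tipped by more than about 10 degrees (its wells would spill) (angle between any of white_plate, blue_plate, yellow_plate's own z axis and vertical above 0.18 rad).
It fails at once if the yellow plate is lifted clear (more than 15 mm above the step) instead of slid (height (world z) of yellow_plate above 0.046 m).
It also fails if it takes over 72 s, if anything falls off the work surface, if the arm or the gripper's body presses on something with over 40 N, if the wrist force passes 120 N, or if a joint passes its speed limit or range.

## Working session

There is one attempt and no reset: what is moved stays moved. The work goes in short steps, Python scripts to look and compute and a tool call to move; the robot and the scene stay as the last step left them, time stands still between calls to the robot, and variables do not carry over. Pictures are saved under pics/ and viewed, about 8 in all and at most 12, crops included, and the job is handed in when it is done.

Besides the shell and the picture viewer there is one more tool, called after "Emit:" by a JSON object that holds its "op" and its "data", one argument or row to a line. servo_tool: Moves the arm, as the interface text tells. Shift numbers are shares of 0.1 m and turn numbers shares of 0.15 rad, none past 1 either way. Its arguments: {"type":"object","properties":{"plan":{"type":"array","items":{"type":"array"}},"fingers":{"type":"number"},"grip_force":{"type":"number"}},"required":["plan"]}

```bash
mkdir -p pics
cat > h.py <<'E'
import numpy as np, cv2
from rig import read_state, camera, camera_params, env
def P(n):
    p=camera_params(n); R=cv2.Rodrigues(np.array(p["rvec"],float))[0]
    return np.array(p["K"],float),p["k1"],R,np.array(p["tvec"],float).ravel()
def ray(n,uv):
    K,k1,R,t=P(n); uv=np.atleast_2d(np.asarray(uv,float))
    d=(uv-K[:2,2])/[K[0,0],K[1,1]]; s=d.copy()
    for _ in range(20): s=d/(1+k1*(s**2).sum(1,keepdims=True))
    return -R.T@t,(np.c_[s,np.ones(len(s))])@R
def plane(n,uv,z):
    c,d=ray(n,uv); return c+d*((z-c[2])/d[:,2:3])
def proj(n,X):
    K,k1,R,t=P(n); c=np.atleast_2d(X)@R.T+t; s=c[:,:2]/c[:,2:]
    s=s*(1+k1*(s**2).sum(1,keepdims=True)); return s*[K[0,0],K[1,1]]+K[:2,2]
def save(n,f):
    im=camera(n); cv2.imwrite('pics/'+f+'.png',im[...,::-1]); return im
E
python3 - <<'E'
from h import *
a=save('top','t0');b=save('scene','s0')
for n in('top','scene'):
    print(n,ray(n,[[256,192]]),P(n)[0][0,0])
s=read_state();print(s['tcp_pos'],s['ee_rot'],s['time'])
E
```

```text
top (array([ 0.46843577, -0.06688367,  0.90559901]), array([[ 0.14396509,  0.03930051, -0.98916664]])) 442.8894970847294
scene (array([ 1.20340875, -0.43033506,  0.82651906]), array([[-0.60681409,  0.33198728, -0.72235189]])) 429.0001739409241
[0.18920036 0.59507641 0.25254525] [-3.13987049e+00  1.28580666e-04  2.83392840e+00] 0.1
```

View pics/t0.png

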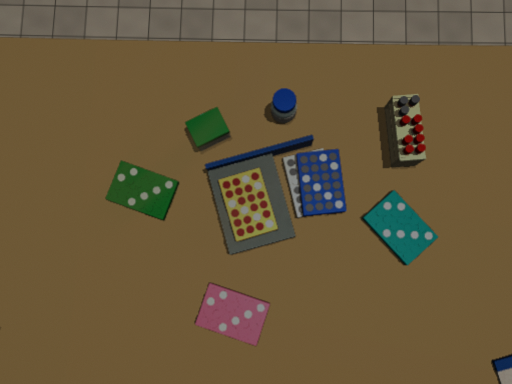

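View pics/s0.png

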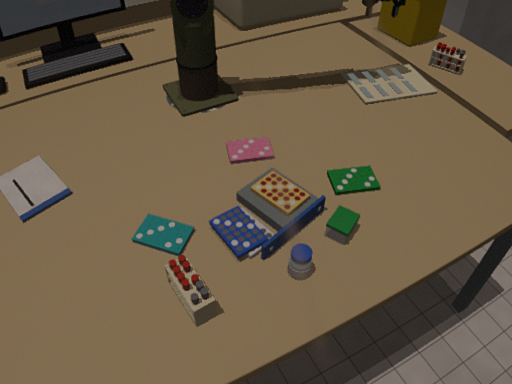

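Top view: the stand is at about (250,190) px with the yellow plate on the step. The blue and white plates are at (315,183), the rack at (407,130), the jar at (284,105) and the tip box at (208,128). Next I measure.

Run:
```python
from h import *
a=cv2.imread('pics/t0.png')
hsv=cv2.cvtColor(a,cv2.COLOR_BGR2HSV)
def comps(lo,hi,z,name):
    m=cv2.inRange(hsv,lo,hi); m[:, :100]=0; m[:85]=0;m[270:]=0
    m=cv2.morphologyEx(m,cv2.MORPH_CLOSE,np.ones((5,5))) if name!='blue' else m
    for c in cv2.findContours(m,0,1)[0]:
        if cv2.contourArea(c)<250: continue
        X=plane('top',c.reshape(-1,2),z)[:,:2]
        r=cv2.minAreaRect((X*1000).astype(np.float32))
        print(name,cv2.boundingRect(c),np.round(r[0],1),np.round(r[1],1),round(r[2],1),np.round(cv2.boxPoints(r)).tolist())
comps((22,90,90),(35,255,255),.046,'yellow')
comps((112,120,40),(125,255,255),.030,'blue')
comps((112,120,40),(125,255,255),.052,'blue')
comps((20,20,140),(35,120,255),.088,'rack')
crop=cv2.resize(a[80:270,195:440],None,fx=3.2,fy=3.1,interpolation=cv2.INTER_CUBIC);cv2.imwrite('pics/c0.png',crop)
for p in[(305,168),(250,240),(285,215),(260,150)]: print(p,hsv[p[1],p[0]])
```

```text
yellow (218, 167, 60, 75) [570.2 -17. ] [127.8  86.3] 18.3 [[496.0, 4.0], [523.0, -78.0], [644.0, -38.0], [617.0, 44.0]]
(305, 168) [ 0  4 68]
(250, 240) [45 20 76]
(285, 215) [55 20 78]
(260, 150) [109 203  79]
```

View pics/c0.png

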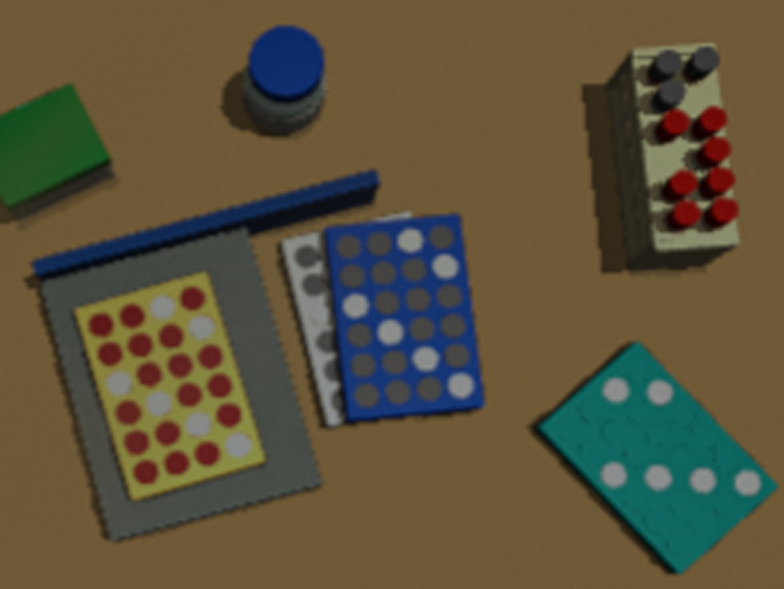

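Crop: the blue plate overlaps the white one to the right, turned about 0.2 rad relative to the stand. White's left strip is visible at crop (280,240) to (330,425). The step's right edge runs from (250,235) to (320,485). Now the fitted lines.

```bash
cat > meas.py <<'E'
from h import *
def rect(c,z,n='top'):
    X=plane(n,c.reshape(-1,2),z)[:,:2]*1000
    r=cv2.minAreaRect(X.astype(np.float32)); return np.array(r[0]),np.array(r[1]),r[2]
def biggest(m): return max(cv2.findContours(m,0,1)[0],key=cv2.contourArea)
def masks(a):
    hsv=cv2.cvtColor(a,cv2.COLOR_BGR2HSV)
    bl=cv2.inRange(hsv,(105,120,30),(128,255,255))
    ye=cv2.inRange(hsv,(22,130,80),(35,255,255))
    return hsv,bl,ye
E
python3 - <<'E'
from meas import *
a=cv2.imread('pics/t0.png'); hsv,bl,ye=masks(a)
n,l,st,_=cv2.connectedComponentsWithStats(bl)
for i in range(1,n):
    if st[i,4]>200: 
        c=biggest((l==i).astype(np.uint8)); print(st[i],[np.round(v,1) for v in rect(c,.030)],[np.round(v,1) for v in rect(c,.052)])
# step: grey low sat
g=cv2.inRange(hsv,(20,0,55),(100,75,120)); g[:, :200]=0;g[:,300:]=0;g[:150]=0;g[262:]=0
g=cv2.morphologyEx(g,cv2.MORPH_OPEN,np.ones((3,3)))
c=cv2.convexHull(biggest(g)); q=cv2.approxPolyDP(c,4,True).reshape(-1,2)
print('step',q.tolist(),np.round(plane('top',q,.031)*1000).tolist(), rect(c,.031))
# edge of step fit from contour pts
w=cv2.inRange(hsv,(0,0,85),(180,60,255)); w[:, :283]=0;w[:,350:]=0;w[:145]=0;w[220:]=0
print('white px');ys,xs=np.nonzero(w)
for y in range(146,218,4):
    r=xs[ys==y]; print(y,r.min() if len(r) else None, end=' ')
for p in[(290,160),(297,200),(240,240),(280,215),(260,150)]: print(p,hsv[p[1],p[0]])
m=np.hstack([cv2.resize(v[140:262,195:360],None,fx=2,fy=2) for v in (g,bl)]);cv2.imwrite('pics/m0.png',m)
E
```

```text
[273  89  23  23 433] [array([787.6, -84.1]), array([46.7, 45.1]), np.float64(1.1)] [array([779.6, -83.6]), array([45.5, 43.9]), np.float64(1.1)]
[206 135 107  34 546] [array([678.3, -35.9]), array([ 10.2, 223.8]), np.float64(16.9)] [array([673. , -36.7]), array([  9.9, 218.2]), np.float64(16.9)]
[ 297  149   49   67 1552] [array([ 619.1, -160.5]), array([127.5,  85.8]), np.float64(7.4)] [array([ 615.3, -158.1]), array([124.3,  83.7]), np.float64(7.4)]
step [[271, 155], [294, 236], [229, 253], [208, 172]] [[672.0, -60.0, 31.0], [510.0, -109.0, 31.0], [473.0, 17.0, 31.0], [634.0, 66.0, 31.0]] (array([573.21936035, -21.9659729 ]), array([174.22013855, 135.23962402]), 16.979984283447266)
white px
146 None 150 313 154 321 158 283 162 284 166 285 170 286 174 287 178 288 182 289 186 290 190 291 194 292 198 293 202 294 206 295 210 296 214 297 (290, 160) [10 11 68]
(297, 200) [30  7 73]
(240, 240) [ 24 143  89]
(280, 215) [50 20 75]
(260, 150) [109 203  79]
```

```bash
cat >> meas.py <<'E'
TH=np.deg2rad(16.98); O=np.array([627.5,-121.0]); E_=np.array([[np.cos(TH),np.sin(TH)],[-np.sin(TH),np.cos(TH)]])
def S(xy): return (np.atleast_2d(xy)[:,:2]-O)@E_.T      # world mm -> stand mm
def W(xy): return np.atleast_2d(xy)@E_+O
E
python3 - <<'E'
from meas import *
a=cv2.imread('pics/t0.png')
q=[(195+x/3.2,80+y/3.1) for x,y in [(283,240),(328,425),(410,213)]]
print('white TL,BL,TR',S(plane('top',q,.013)*1000).round(1).tolist())
q=[(195+x/3.2,80+y/3.1) for x,y in [(632,52),(716,43),(738,242),(655,252)]]
print('rack top',S(plane('top',q,.086)*1000).round(1).tolist())
for n,p in dict(blue=(619.1,-160.5),yellow=(570.2,-17)).items(): print(n,S(p).round(1))
for p in [(-30,-110),(-20,-110),(-120,-10),(-40,185)]: print(p,W(p).round(1))
E
```

```text
white TL,BL,TR [[52.3, 20.8], [-73.7, 27.0], [47.8, -62.6]]
rack top [[94.0, -205.0], [85.8, -254.4], [-36.5, -228.4], [-29.3, -180.2]]
blue [[-19.6 -35.3]]
yellow [[-24.4 116.2]]
(-30, -110) [[ 630.9 -235. ]]
(-20, -110) [[ 640.5 -232. ]]
(-120, -10) [[ 515.7 -165.6]]
(-40, 185) [[535.2  44.3]]
```

Emit:
{"op": "servo_tool", "data": {
  "plan": [
    [[0.3,-0.35,0],[0,0,-0.322]],
    [[0.3,-0.35,0],[0,0,-0.322]],
    [[0.3,-0.35,0],[0,0,-0.322]],
    [[0.3,-0.35,0],[0,0,-0.322]],
    [[0.3,-0.35,0],[0,0,-0.322]],
    [[0.3,-0.35,0],[0,0,-0.322]],
    [[0.3,-0.35,0],[0,0,-0.322]],
    [[0.3,-0.35,0],[0,0,-0.322]],
    [[0.3,-0.35,0],[0,0,-0.322]],
    [[0.3,-0.35,0],[0,0,-0.322]]
  ],
  "fingers": 1
}}

```text
time: 1.1
tcp_pos: [0.4901, 0.2439, 0.2531]
ee_rot: [-3.141, -0.0, 2.349]
ft_force: [1.8, 0.6, 0.3]
grip_width: 0.0855
```

Emit:
{"op": "servo_tool", "data": {
  "plan": [
    [[0.15,-0.45,0],[0,0,-0.322]],
    [[0.15,-0.45,0],[0,0,-0.322]],
    [[0.15,-0.45,0],[0,0,-0.322]],
    [[0.15,-0.45,0],[0,0,-0.322]],
    [[0.15,-0.45,0],[0,0,-0.322]],
    [[0.15,-0.45,0],[0,0,-0.322]],
    [[0.15,-0.45,0],[0,0,-0.322]],
    [[0.15,-0.45,-0.1],[0,0,-0.322]],
    [[0.15,-0.45,-0.1],[0,0,-0.322]],
    [[0,0,0],[0,0,-0.322]]
  ]
}}

```text
time: 2.1
tcp_pos: [0.6233, -0.1696, 0.2313]
ee_rot: [-3.138, 0.006, 1.855]
ft_force: [-0.9, -0.1, -0.1]
grip_width: 0.0857
```

Emit:
{"op": "servo_tool", "data": {
  "plan": [
    [[0.03,-0.2,0],[0,0,0]],
    [[0.03,-0.2,0],[0,0,0]],
    [[0.03,-0.2,-0.2],[0,0,0]],
    [[0.04,-0.2,-0.25],[0,0,0]],
    [[0,0,-0.3],[0,0,0]],
    [[0,0,-0.3],[0,0,0]],
    [[0,0,-0.3],[0,0,0]],
    [[0,0,-0.3],[0,0,0]],
    [[0,0,-0.2],[0,0,0]],
    [[0,0,0],[0,0,0]]
  ]
}}

```text
time: 3.1
tcp_pos: [0.6347, -0.2391, 0.0448]
ee_rot: [-3.136, -0.004, 1.868]
ft_force: [0.1, 0.4, 0.7]
grip_width: 0.0857
```

Run:
```python
from meas import *
a=save('scene','s1');s=read_state();print(s['tcp_pos'],s['ee_rot'],s['ft_force'],S(s['tcp_pos'][:2]*1000 if hasattr(s['tcp_pos'],'shape') else np.array(s['tcp_pos'][:2])*1000))
cv2.imwrite('pics/s1c.png',cv2.resize(a[130:290,120:360,::-1],None,fx=3,fy=3,interpolation=cv2.INTER_CUBIC))
```

```text
[ 0.6361546  -0.2395839   0.04691442] [-3.13888246e+00 -1.54179054e-03  1.86761781e+00] [ 0.63605133  0.04508287 -0.13490575] [[ -26.3536723  -115.94191251]]
```

View pics/s1c.png

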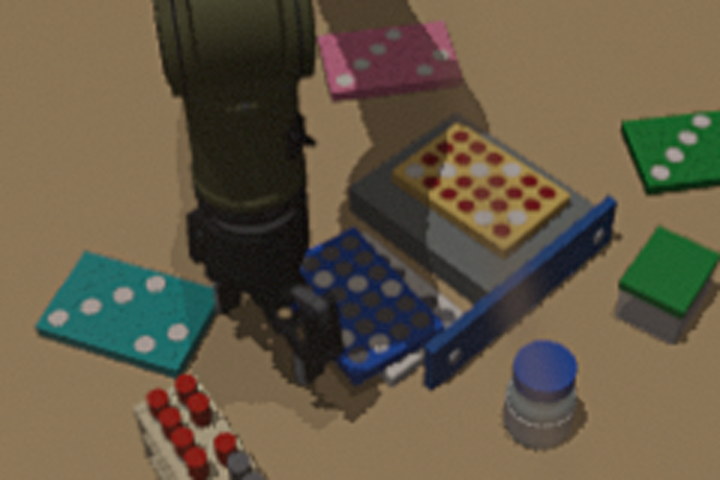

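Run:
```python
from meas import *
q=[(195+x/3.2,80+y/3.1) for x,y in [(540,428),(635,342)]]
print(S(plane('top',q,.015)*1000).round(1))
T=np.array([-26.35,-115.9])
for z in (25,38):
  for dx in (42,57):
    X=np.r_[W(T+[dx,-11])[0],z]/1000; u=proj('scene',X)[0]; print(z,dx,(u-[120,130])*3)
    X=np.r_[W(T+[dx,11])[0],z]/1000; u=proj('scene',X)[0]; print(z,dx,(u-[120,130])*3)
```

```text
[[-111.4 -100.2]
 [ -73.6 -174.2]]
25 42 [295.11399211 392.29190147]
25 42 [316.78814754 375.42244578]
25 57 [308.57432023 404.19662054]
25 57 [330.26898723 387.07540349]
38 42 [294.12191101 382.26938816]
38 42 [316.02756042 365.32898042]
38 57 [307.70989874 394.2265859 ]
38 57 [329.63685793 377.03000139]
```

Emit:
{"op": "servo_tool", "data": {
  "plan": [
    [[0,0,-0.1],[0,0,0]],
    [[0,0,-0.1],[0,0,0]],
    [[0,0,-0.03],[0,0,0]],
    [[0,0,0],[0,0,0]],
    [[0,0,0],[0,0,0]],
    [[0,0,-0.01],[0,0,0]],
    [[0,0,-0.01],[0,0,0]],
    [[0,0,-0.01],[0,0,0]],
    [[0,0,-0.01],[0,0,0]],
    [[0,0,0],[0,0,0]]
  ]
}}

```text
time: 4.15
tcp_pos: [0.6372, -0.2393, 0.0212]
ee_rot: [-3.141, -0.0, 1.868]
ft_force: [0.5, 0.7, 0.7]
grip_width: 0.0854
```

Emit:
{"op": "servo_tool", "data": {
  "plan": [
    [[0,0,-0.01],[0,0,0]],
    [[0,0,-0.01],[0,0,0]],
    [[0,0,-0.01],[0,0,0]],
    [[0,0,-0.01],[0,0,0]],
    [[0,0,-0.01],[0,0,0]],
    [[0,0,-0.01],[0,0,0]],
    [[0,0,0],[0,0,0]],
    [[0,0,0],[0,0,0]],
    [[0,0,0],[0,0,0]],
    [[0,0,0],[0,0,0]]
  ]
}}

```text
time: 5.15
tcp_pos: [0.6373, -0.2394, 0.0154]
ee_rot: [3.141, 0.0, 1.868]
ft_force: [-0.4, -0.1, 0.1]
grip_width: 0.0853
```

Emit:
{"op": "servo_tool", "data": {
  "plan": [
    [[-0.0117,0.0383,0],[0,0,0]],
    [[-0.0117,0.0383,0],[0,0,0]],
    [[-0.0117,0.0383,0],[0,0,0]],
    [[-0.0117,0.0383,0],[0,0,0]],
    [[-0.0117,0.0383,0],[0,0,0]],
    [[-0.0117,0.0383,0],[0,0,0]],
    [[-0.0117,0.0383,0],[0,0,0]],
    [[-0.0117,0.0383,0],[0,0,0]],
    [[-0.0117,0.0383,0],[0,0,0]],
    [[-0.0117,0.0383,0],[0,0,0]]
  ]
}}

```text
time: 6.15
tcp_pos: [0.6256, -0.2008, 0.0153]
ee_rot: [3.141, 0.0, 1.868]
ft_force: [0.2, 0.2, 0.0]
grip_width: 0.0854
```

Emit:
{"op": "servo_tool", "data": {
  "plan": [
    [[-0.006,0.0191,0],[0,0,0]],
    [[-0.006,0.0191,0],[0,0,0]],
    [[-0.006,0.0191,0],[0,0,0]],
    [[-0.006,0.0191,0],[0,0,0]],
    [[-0.006,0.0191,0],[0,0,0]],
    [[-0.006,0.0191,0],[0,0,0]],
    [[-0.006,0.0191,0],[0,0,0]],
    [[-0.006,0.0191,0],[0,0,0]],
    [[0,0,0],[0,0,0]],
    [[0,0,0],[0,0,0]]
  ]
}}

```text
time: 7.15
tcp_pos: [0.6207, -0.1853, 0.0153]
ee_rot: [-3.141, -0.001, 1.868]
ft_force: [0.3, -0.2, 0.3]
grip_width: 0.0854
```

```bash
cat > chk.py <<'E'
from meas import *
import sys
def st():
    s=read_state(); print(round(s['time'],2),'tcp stand',S(np.array(s['tcp_pos'][:2])*1000).round(1),'z',round(s['tcp_pos'][2]*1000,1),'yaw',round(s['ee_rot'][2],3),'F stand',(E_@np.array(s['ft_force'][:2])).round(1),round(s['ft_force'][2],1))
st(); f=sys.argv[1]
a=save('top',f); h=a[...,::-1].copy()
cv2.imwrite('pics/%sc.png'%f,cv2.resize(h[110:260,190:360],None,fx=4,fy=4,interpolation=cv2.INTER_CUBIC))
E
python3 chk.py t1
```

```text
7.15 tcp stand [[-25.3 -59.5]] z 15.3 yaw 1.868 F stand [ 0.2 -0.3] 0.3
```

View pics/t1c.png

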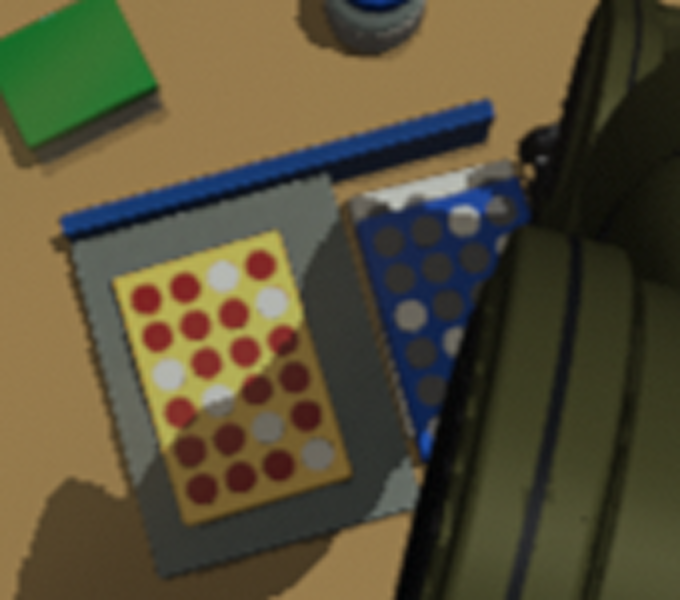

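The plates now lie square to each other with a gap of a few mm to the step, and blue trails white along x. I continue into contact.

Emit:
{"op": "servo_tool", "data": {
  "plan": [
    [[-0.003,0.0096,0],[0,0,0]],
    [[-0.003,0.0096,0],[0,0,0]],
    [[-0.003,0.0096,0],[0,0,0]],
    [[-0.003,0.0096,0],[0,0,0]],
    [[-0.003,0.0096,0],[0,0,0]],
    [[-0.0015,0.0048,0],[0,0,0]],
    [[-0.0015,0.0048,0],[0,0,0]],
    [[0,0,0],[0,0,0]],
    [[0,0,0],[0,0,0]],
    [[0,0,0],[0,0,0]]
  ]
}}

```text
time: 8.2
tcp_pos: [0.6193, -0.18, 0.0154]
ee_rot: [3.141, 0.0, 1.868]
ft_force: [1.4, -1.3, 0.2]
grip_width: 0.0851
```

```bash
sed -i '/^st(); f/,$d' chk.py; echo "if __name__=='__main__': st()" >> chk.py; python3 chk.py
```

```text
8.2 tcp stand [[-25.1 -54.1]] z 15.4 yaw 1.868 F stand [ 1.  -1.7] 0.2
```

Emit:
{"op": "servo_tool", "data": {
  "plan": [
    [[-0.0015,0.0048,0],[0,0,0]],
    [[-0.0015,0.0048,0],[0,0,0]],
    [[-0.0015,0.0048,0],[0,0,0]],
    [[0,0,0],[0,0,0]],
    [[0,0,0],[0,0,0]],
    [[0,0,0],[0,0,0]],
    [[0,0,0],[0,0,0]],
    [[0,0,0],[0,0,0]],
    [[0,0,0],[0,0,0]],
    [[0,0,0],[0,0,0]]
  ]
}}

```text
time: 9.2
tcp_pos: [0.6189, -0.1791, 0.0155]
ee_rot: [3.141, 0.001, 1.867]
ft_force: [2.3, -4.0, -0.2]
grip_width: 0.0856
```

```bash
python3 chk.py
```

```text
9.2 tcp stand [[-25.2 -53.1]] z 15.5 yaw 1.867 F stand [ 1.  -4.5] -0.2
```

Emit:
{"op": "servo_tool", "data": {
  "plan": [
    [[0.029,-0.0957,0],[0,0,0]],
    [[0.029,-0.0957,0],[0,0,0]],
    [[0,0,0.2],[0,0,0]],
    [[0,0,0.25],[0,0,0]],
    [[0,0,0.25],[0,0,0]],
    [[-0.107,0.042,0],[0,0,-0.952]],
    [[-0.107,0.042,0],[0,0,-0.952]],
    [[-0.107,0.042,0],[0,0,-0.952]],
    [[-0.107,0.042,0],[0,0,-0.952]],
    [[-0.107,0.042,0],[0,0,-0.952]]
  ]
}}

```text
time: 10.2
tcp_pos: [0.5696, -0.1762, 0.085]
ee_rot: [-3.139, -0.001, 1.148]
ft_force: [-0.7, 0.4, 1.2]
grip_width: 0.0856
```

Emit:
{"op": "servo_tool", "data": {
  "plan": [
    [[-0.107,0.042,0],[0,0,-0.952]],
    [[-0.107,0.042,0],[0,0,-0.952]],
    [[-0.107,0.042,0],[0,0,-0.952]],
    [[-0.107,0.042,0],[0,0,-0.952]],
    [[-0.107,0.042,0],[0,0,-0.952]],
    [[0,0,0],[0,0,-0.952]],
    [[0,0,-0.1],[0,0,0]],
    [[0,0,-0.1],[0,0,0]],
    [[0,0,0],[0,0,0]],
    [[0,0,0],[0,0,0]]
  ],
  "fingers": 0.45
}}

```text
time: 11.2
tcp_pos: [0.5171, -0.1557, 0.0646]
ee_rot: [-3.141, 0.001, 0.298]
ft_force: [0.2, -0.3, 0.3]
grip_width: 0.0383
```

Run:
```python
from chk import *
st()
a=save('top','t2'); cv2.imwrite('pics/t2c.png',cv2.resize(a[110:270,190:360,::-1],None,fx=4,fy=3.7,interpolation=cv2.INTER_CUBIC))
```

```text
11.2 tcp stand [[-115.8   -1. ]] z 64.6 yaw 0.298 F stand [ 0.1 -0.4] 0.3
```

View pics/t2c.png

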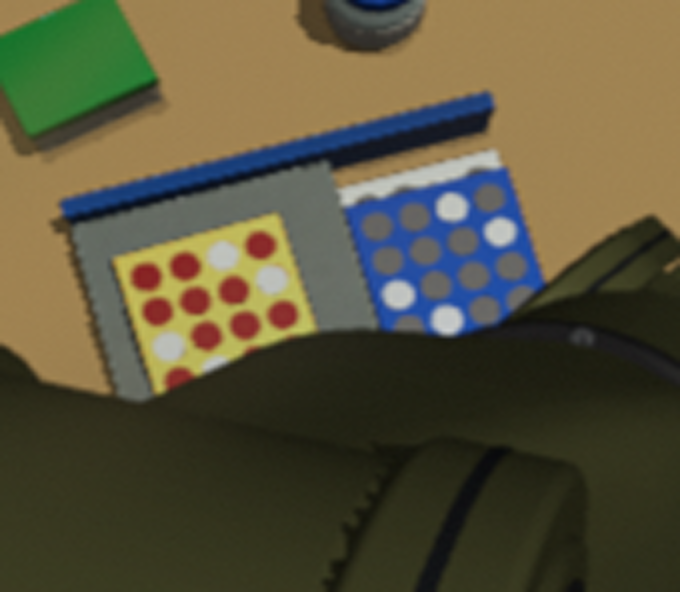

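Emit:
{"op": "servo_tool", "data": {
  "plan": [
    [[0,0,-0.1],[0,0,0]],
    [[0,0,-0.1],[0,0,0]],
    [[0,0,-0.1],[0,0,0]],
    [[0,0,-0.03],[0,0,0]],
    [[0,0,-0.02],[0,0,0]],
    [[0,0,-0.015],[0,0,0]],
    [[0,0,-0.01],[0,0,0]],
    [[0,0,-0.01],[0,0,0]],
    [[0,0,0],[0,0,0]],
    [[0,0,0],[0,0,0]]
  ]
}}

```text
time: 12.25
tcp_pos: [0.5175, -0.1557, 0.027]
ee_rot: [3.141, -0.0, 0.297]
ft_force: [0.5, 0.4, -0.3]
grip_width: 0.0384
```

Emit:
{"op": "servo_tool", "data": {
  "plan": [
    [[0.0287,0.0088,0],[0,0,0]],
    [[0.0287,0.0088,0],[0,0,0]],
    [[0.0287,0.0088,0],[0,0,0]],
    [[0.0287,0.0088,0],[0,0,0]],
    [[0.0287,0.0088,0],[0,0,0]],
    [[0.0287,0.0088,0],[0,0,0]],
    [[0.0287,0.0088,0],[0,0,0]],
    [[0.0287,0.0088,0],[0,0,0]],
    [[0.0287,0.0088,0],[0,0,0]],
    [[0.0287,0.0088,0],[0,0,0]]
  ]
}}

```text
time: 13.25
tcp_pos: [0.5462, -0.1469, 0.0268]
ee_rot: [-3.142, 0.0, 0.297]
ft_force: [-2.7, 0.3, 0.8]
grip_width: 0.0384
```

Emit:
{"op": "servo_tool", "data": {
  "plan": [
    [[0.0191,0.0058,0],[0,0,0]],
    [[0.0191,0.0058,0],[0,0,0]],
    [[0.0191,0.0058,0],[0,0,0]],
    [[0.0096,0.0029,0],[0,0,0]],
    [[0.0096,0.0029,0],[0,0,0]],
    [[0.0096,0.0029,0],[0,0,0]],
    [[0.0096,0.0029,0],[0,0,0]],
    [[0.0096,0.0029,0],[0,0,0]],
    [[0,0,0],[0,0,0]],
    [[0,0,0],[0,0,0]]
  ]
}}

```text
time: 14.25
tcp_pos: [0.5569, -0.1436, 0.0268]
ee_rot: [3.141, -0.001, 0.297]
ft_force: [-1.0, -0.9, -1.1]
grip_width: 0.0381
```

```bash
python3 chk.py
```

```text
14.25 tcp stand [[-74.1  -1. ]] z 26.8 yaw 0.297 F stand [-1.2 -0.6] -1.1
```

Emit:
{"op": "servo_tool", "data": {
  "plan": [
    [[0.0048,0.0015,0],[0,0,0]],
    [[0.0048,0.0015,0],[0,0,0]],
    [[0.0048,0.0015,0],[0,0,0]],
    [[0.0048,0.0015,0],[0,0,0]],
    [[0,0,0],[0,0,0]],
    [[0,0,0],[0,0,0]],
    [[0,0,0],[0,0,0]],
    [[0,0,0],[0,0,0]],
    [[0,0,0],[0,0,0]],
    [[0,0,0],[0,0,0]]
  ]
}}

```text
time: 15.25
tcp_pos: [0.558, -0.1433, 0.0268]
ee_rot: [-3.141, 0.001, 0.297]
ft_force: [-5.8, -1.6, 3.2]
grip_width: 0.0387
```

```bash
python3 chk.py
```

```text
15.25 tcp stand [[-73.  -1.]] z 26.8 yaw 0.297 F stand [-6.   0.2] 3.2
```

Emit:
{"op": "servo_tool", "data": {
  "plan": [
    [[-0.0956,-0.0292,0],[0,0,0]],
    [[-0.0956,-0.0292,0],[0,0,0]],
    [[0,0,0.2],[0,0,0]],
    [[0,0,0.25],[0,0,0]],
    [[0,0,0.25],[0,0,0]],
    [[0.0095,0.1806,0],[0,0,0.952]],
    [[0.0095,0.1806,0],[0,0,0.952]],
    [[0.0095,0.1806,0],[0,0,0.952]],
    [[0.0095,0.1806,0],[0,0,0.952]],
    [[0.0095,0.1806,0],[0,0,0.952]]
  ]
}}

```text
time: 16.25
tcp_pos: [0.5446, -0.0579, 0.0971]
ee_rot: [3.14, -0.002, 1.017]
ft_force: [-0.5, 0.3, -0.1]
grip_width: 0.0384
```

Emit:
{"op": "servo_tool", "data": {
  "plan": [
    [[0.0095,0.1806,0],[0,0,0.952]],
    [[0.0095,0.1806,0],[0,0,0.952]],
    [[0.0095,0.1806,0],[0,0,0.952]],
    [[0.0095,0.1806,0],[0,0,0.952]],
    [[0.0095,0.1806,0],[0,0,0.952]],
    [[0.0095,0.1806,0],[0,0,0.952]],
    [[0,0,0],[0,0,0]],
    [[0,0,0],[0,0,0]],
    [[0,0,0],[0,0,0]],
    [[0,0,0],[0,0,0]]
  ],
  "fingers": 1
}}

```text
time: 17.25
tcp_pos: [0.5499, 0.0482, 0.0969]
ee_rot: [-3.142, 0.001, 1.864]
ft_force: [0.1, -1.2, 0.8]
grip_width: 0.0854
```

Run:
```python
from chk import *
st()
a=save('top','t3')[...,::-1].copy(); cv2.imwrite('pics/t3c.png',cv2.resize(a[110:270,190:360],None,fx=4,fy=3.7,interpolation=cv2.INTER_CUBIC))
hsv,bl,ye=masks(a); ye[:130]=0
n,l,s,_=cv2.connectedComponentsWithStats(bl)
for i in range(1,n):
    if s[i,4]>800:
        r=rect(biggest((l==i).astype(np.uint8)),.030); print('blue',S(r[0]).round(1),r[1].round(1),round(r[2],2))
r=rect(biggest(cv2.morphologyEx(ye,cv2.MORPH_CLOSE,np.ones((7,7)))),.046); print('yel',S(r[0]),r)
```

```text
17.25 tcp stand [[-24.9 184.5]] z 96.9 yaw 1.864 F stand [-0.2 -1.2] 0.8
blue [[ 7.2 59.1]] [142.7 208.6] 16.88
yel [[-24.93142012 117.21628036]] (array([569.42382812, -16.17447662]), array([127.07832336,  84.62667847]), 18.14222526550293)
```

View pics/t3c.png

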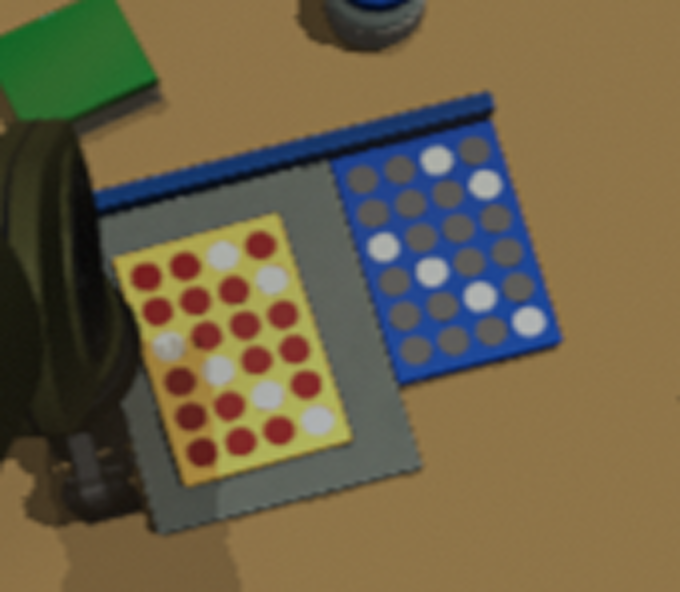

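Emit:
{"op": "servo_tool", "data": {
  "plan": [
    [[0,0,-0.1],[0,0,0]],
    [[0,0,-0.15],[0,0,0]],
    [[0,0,-0.15],[0,0,0]],
    [[0,0,-0.05],[0,0,0]],
    [[0,0,-0.03],[0,0,0]],
    [[0,0,-0.02],[0,0,0]],
    [[0,0,0],[0,0,0]],
    [[0,0,0],[0,0,0]],
    [[0,0,0],[0,0,0]],
    [[0,0,0],[0,0,0]]
  ]
}}

```text
time: 18.3
tcp_pos: [0.5501, 0.0498, 0.0472]
ee_rot: [3.141, 0.0, 1.868]
ft_force: [0.3, 0.2, 0.7]
grip_width: 0.0852
```

Emit:
{"op": "servo_tool", "data": {
  "plan": [
    [[0.0146,-0.0478,0],[0,0,0]],
    [[0.0146,-0.0478,0],[0,0,0]],
    [[0.0146,-0.0478,0],[0,0,0]],
    [[0.0146,-0.0478,0],[0,0,0]],
    [[0.0146,-0.0478,0],[0,0,0]],
    [[0.0146,-0.0478,0],[0,0,0]],
    [[0.0146,-0.0478,0],[0,0,0]],
    [[0.0146,-0.0478,0],[0,0,0]],
    [[0.0146,-0.0478,0],[0,0,0]],
    [[0.0146,-0.0478,0],[0,0,0]]
  ]
}}

```text
time: 19.3
tcp_pos: [0.5645, 0.0015, 0.0468]
ee_rot: [-3.142, -0.0, 1.868]
ft_force: [-0.9, 0.9, 2.1]
grip_width: 0.0856
```

Run:
```python
from chk import *
st()
a=save('scene','s4')[...,::-1].copy(); cv2.imwrite('pics/s4c.png',cv2.resize(a[150:270,190:370],None,fx=4,fy=4,interpolation=cv2.INTER_CUBIC))
```

```text
19.3 tcp stand [[-24.5 135.6]] z 46.8 yaw 1.868 F stand [-0.6  1.1] 2.1
```

View pics/s4c.png

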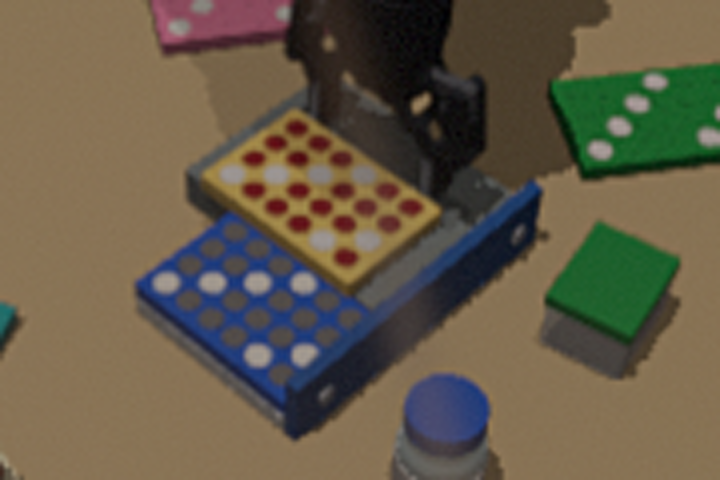

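Yellow slides square and level on the two fingers, its front edge at the step edge. I continue.

Emit:
{"op": "servo_tool", "data": {
  "plan": [
    [[0.0146,-0.0478,0],[0,0,0]],
    [[0.0146,-0.0478,0],[0,0,0]],
    [[0.0146,-0.0478,0],[0,0,0]],
    [[0.0146,-0.0478,0],[0,0,0]],
    [[0.0146,-0.0478,0],[0,0,0]],
    [[0.0146,-0.0478,0],[0,0,0]],
    [[0.0146,-0.0478,0],[0,0,0]],
    [[0.0146,-0.0478,0],[0,0,0]],
    [[0.0146,-0.0478,0],[0,0,0]],
    [[0.0146,-0.0478,0],[0,0,0]]
  ]
}}

```text
time: 20.35
tcp_pos: [0.5792, -0.0461, 0.0469]
ee_rot: [3.141, -0.0, 1.868]
ft_force: [-0.8, 0.7, 0.5]
grip_width: 0.0854
```

Emit:
{"op": "servo_tool", "data": {
  "plan": [
    [[0.0146,-0.0478,0],[0,0,0]],
    [[0.0146,-0.0478,0],[0,0,0]],
    [[0.0146,-0.0478,0],[0,0,0]],
    [[0.0146,-0.0478,0],[0,0,0]],
    [[0.0088,-0.0287,0],[0,0,0]],
    [[0.0088,-0.0287,0],[0,0,0]],
    [[0.0058,-0.0191,0],[0,0,0]],
    [[0.0058,-0.0191,0],[0,0,0]],
    [[0.0058,-0.0191,0],[0,0,0]],
    [[0,0,0],[0,0,0]]
  ]
}}

```text
time: 21.35
tcp_pos: [0.5886, -0.0769, 0.0469]
ee_rot: [3.141, 0.0, 1.868]
ft_force: [-0.3, -0.4, 0.4]
grip_width: 0.0855
```

```bash
python3 chk.py
```

```text
21.35 tcp stand [[-24.4  53.5]] z 46.9 yaw 1.868 F stand [-0.4 -0.3] 0.4
```

Emit:
{"op": "servo_tool", "data": {
  "plan": [
    [[0.0029,-0.0096,0],[0,0,0]],
    [[0,0,0],[0,0,0]],
    [[0,0,0],[0,0,0]],
    [[-0.0219,0.0717,0],[0,0,0]],
    [[-0.0219,0.0717,0],[0,0,0]],
    [[0,0,0.2],[0,0,0]],
    [[0,0,0.2],[0,0,0]],
    [[0,0,0.2],[0,0,0]],
    [[-0.0606,-0.0836,0],[0,0,-0.952]],
    [[-0.0606,-0.0836,0],[0,0,-0.952]]
  ]
}}

```text
time: 22.35
tcp_pos: [0.5725, -0.0786, 0.1077]
ee_rot: [3.14, -0.001, 1.578]
ft_force: [0.4, -1.1, 0.3]
grip_width: 0.0858
```

Emit:
{"op": "servo_tool", "data": {
  "plan": [
    [[-0.0606,-0.0836,0],[0,0,-0.952]],
    [[-0.0606,-0.0836,0],[0,0,-0.952]],
    [[-0.0606,-0.0836,0],[0,0,-0.952]],
    [[-0.0606,-0.0836,0],[0,0,-0.952]],
    [[-0.0606,-0.0836,0],[0,0,-0.952]],
    [[-0.0606,-0.0836,0],[0,0,-0.952]],
    [[-0.0606,-0.0836,0],[0,0,-0.952]],
    [[-0.0606,-0.0836,0],[0,0,-0.952]],
    [[-0.0606,-0.0836,0],[0,0,-0.952]],
    [[0,0,0],[0,0,0]]
  ],
  "fingers": 0.45
}}

```text
time: 23.35
tcp_pos: [0.5166, -0.1556, 0.1068]
ee_rot: [3.141, 0.001, 0.295]
ft_force: [-0.7, -0.3, -1.0]
grip_width: 0.0384
```

Run:
```python
from chk import *
st()
a=save('top','t5')[...,::-1].copy(); cv2.imwrite('pics/t5c.png',cv2.resize(a[110:270,190:360],None,fx=4,fy=3.7,interpolation=cv2.INTER_CUBIC))
```

```text
23.35 tcp stand [[-116.1   -0.7]] z 106.8 yaw 0.295 F stand [-0.7 -0.1] -1.0
```

View pics/t5c.png

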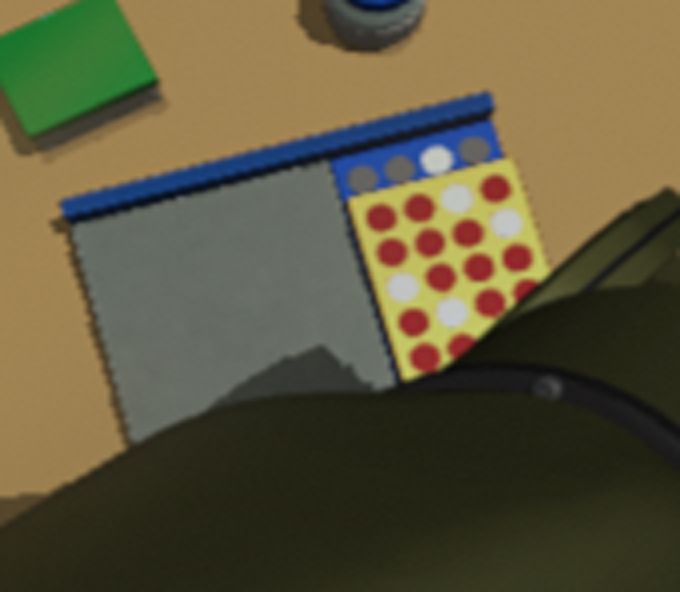

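Emit:
{"op": "servo_tool", "data": {
  "plan": [
    [[0,0,-0.15],[0,0,0]],
    [[0,0,-0.15],[0,0,0]],
    [[0,0,-0.15],[0,0,0]],
    [[0,0,-0.12],[0,0,0]],
    [[0,0,-0.1],[0,0,0]],
    [[0,0,0],[0,0,0]],
    [[0.0287,0.0088,0],[0,0,0]],
    [[0.0287,0.0088,0],[0,0,0]],
    [[0.0287,0.0088,0],[0,0,0]],
    [[0.0287,0.0088,0],[0,0,0]]
  ]
}}

```text
time: 24.4
tcp_pos: [0.5298, -0.1514, 0.0402]
ee_rot: [3.141, -0.001, 0.297]
ft_force: [-0.5, -0.9, 0.0]
grip_width: 0.0389
```

Emit:
{"op": "servo_tool", "data": {
  "plan": [
    [[0.0287,0.0088,0],[0,0,0]],
    [[0.0287,0.0088,0],[0,0,0]],
    [[0.0287,0.0088,0],[0,0,0]],
    [[0.0287,0.0088,0],[0,0,0]],
    [[0.0287,0.0088,0],[0,0,0]],
    [[0.0287,0.0088,0],[0,0,0]],
    [[0.0287,0.0088,0],[0,0,0]],
    [[0.0191,0.0058,0],[0,0,0]],
    [[0.0191,0.0058,0],[0,0,0]],
    [[0.0096,0.0029,0],[0,0,0]]
  ]
}}

```text
time: 25.4
tcp_pos: [0.5542, -0.1438, 0.0398]
ee_rot: [3.142, -0.0, 0.297]
ft_force: [-1.9, -0.7, 1.2]
grip_width: 0.0386
```

Emit:
{"op": "servo_tool", "data": {
  "plan": [
    [[0.0096,0.0029,0],[0,0,0]],
    [[0.0096,0.0029,0],[0,0,0]],
    [[0.0096,0.0029,0],[0,0,0]],
    [[0.0048,0.0015,0],[0,0,0]],
    [[0.0048,0.0015,0],[0,0,0]],
    [[0.0048,0.0015,0],[0,0,0]],
    [[0.0048,0.0015,0],[0,0,0]],
    [[0,0,0],[0,0,0]],
    [[0,0,0],[0,0,0]],
    [[0,0,0],[0,0,0]]
  ]
}}

```text
time: 26.4
tcp_pos: [0.5577, -0.1428, 0.0398]
ee_rot: [-3.141, 0.002, 0.296]
ft_force: [-5.7, -1.7, 3.2]
grip_width: 0.0382
```

```bash
python3 chk.py
```

```text
26.4 tcp stand [[-73.1  -0.5]] z 39.8 yaw 0.296 F stand [-5.9  0. ] 3.2
```

Emit:
{"op": "servo_tool", "data": {
  "plan": [
    [[-0.0956,-0.0292,0],[0,0,0]],
    [[-0.0956,-0.0292,0],[0,0,0]],
    [[0,0,0.2],[0,0,0]],
    [[0,0,0.2],[0,0,0]],
    [[0,0,0.1],[0,0,0]],
    [[0.0892,-0.0525,0],[0,0,0.952]],
    [[0.0892,-0.0525,0],[0,0,0.952]],
    [[0.0892,-0.0525,0],[0,0,0.952]],
    [[0.0892,-0.0525,0],[0,0,0.952]],
    [[0.0892,-0.0525,0],[0,0,0.952]]
  ]
}}

```text
time: 27.4
tcp_pos: [0.5847, -0.1746, 0.0896]
ee_rot: [3.141, -0.001, 1.017]
ft_force: [0.1, -0.0, 0.1]
grip_width: 0.0388
```

Emit:
{"op": "servo_tool", "data": {
  "plan": [
    [[0.0892,-0.0525,0],[0,0,0.952]],
    [[0.0892,-0.0525,0],[0,0,0.952]],
    [[0.0892,-0.0525,0],[0,0,0.952]],
    [[0.0892,-0.0525,0],[0,0,0.952]],
    [[0.0892,-0.0525,0],[0,0,0.952]],
    [[0.0892,-0.0525,0],[0,0,0.952]],
    [[0,0,0],[0,0,0]],
    [[0,0,0],[0,0,0]],
    [[0,0,0],[0,0,0]],
    [[0,0,0],[0,0,0]]
  ],
  "fingers": 1
}}

```text
time: 28.4
tcp_pos: [0.6373, -0.2055, 0.0897]
ee_rot: [-3.141, -0.0, 1.867]
ft_force: [0.6, -0.5, -0.4]
grip_width: 0.0855
```

```bash
python3 chk.py
```

```text
28.4 tcp stand [[-15.3 -83.7]] z 89.7 yaw 1.867 F stand [ 0.4 -0.7] -0.4
```

Emit:
{"op": "servo_tool", "data": {
  "plan": [
    [[0,0,-0.15],[0,0,0]],
    [[0,0,-0.2],[0,0,0]],
    [[0,0,-0.2],[0,0,0]],
    [[0,0,-0.1],[0,0,0]],
    [[0,0,-0.05],[0,0,0]],
    [[0,0,0],[0,0,0]],
    [[-0.0117,0.0383,0],[0,0,0]],
    [[-0.0117,0.0383,0],[0,0,0]],
    [[-0.0117,0.0383,0],[0,0,0]],
    [[-0.0117,0.0383,0],[0,0,0]]
  ]
}}

```text
time: 29.4
tcp_pos: [0.6333, -0.1902, 0.0204]
ee_rot: [3.141, 0.0, 1.868]
ft_force: [0.4, 0.5, 0.1]
grip_width: 0.0854
```

Emit:
{"op": "servo_tool", "data": {
  "plan": [
    [[-0.0088,0.0287,0],[0,0,0]],
    [[-0.0088,0.0287,0],[0,0,0]],
    [[-0.0058,0.0191,0],[0,0,0]],
    [[-0.0029,0.0096,0],[0,0,0]],
    [[-0.0029,0.0096,0],[0,0,0]],
    [[-0.0029,0.0096,0],[0,0,0]],
    [[-0.0029,0.0096,0],[0,0,0]],
    [[-0.0015,0.0048,0],[0,0,0]],
    [[0,0,0],[0,0,0]],
    [[0,0,0],[0,0,0]]
  ]
}}

```text
time: 30.4
tcp_pos: [0.6295, -0.1788, 0.0198]
ee_rot: [3.142, 0.0, 1.868]
ft_force: [-0.1, 0.3, 0.6]
grip_width: 0.0855
```

```bash
python3 chk.py
```

```text
30.4 tcp stand [[-15.  -55.9]] z 19.8 yaw 1.868 F stand [-0.   0.3] 0.6
```

Emit:
{"op": "servo_tool", "data": {
  "plan": [
    [[-0.0029,0.0096,0],[0,0,0]],
    [[-0.0029,0.0096,0],[0,0,0]],
    [[-0.0015,0.0048,0],[0,0,0]],
    [[-0.0015,0.0048,0],[0,0,0]],
    [[-0.0015,0.0048,0],[0,0,0]],
    [[0,0,0],[0,0,0]],
    [[0,0,0],[0,0,0]],
    [[0,0,0],[0,0,0]],
    [[0,0,0],[0,0,0]],
    [[0,0,0],[0,0,0]]
  ]
}}

```text
time: 31.4
tcp_pos: [0.6286, -0.1762, 0.0199]
ee_rot: [3.141, 0.001, 1.867]
ft_force: [1.1, -5.5, -2.7]
grip_width: 0.0854
```

```bash
python3 chk.py
```

```text
31.4 tcp stand [[-15.1 -53.1]] z 19.9 yaw 1.867 F stand [-0.6 -5.6] -2.7
```

Contact at the same reading as before (-53.1, 5.6 N). I back off, rise, move clear and look.

Emit:
{"op": "servo_tool", "data": {
  "plan": [
    [[0.015,-0.0478,0],[0,0,0]],
    [[0.0292,-0.0956,0],[0,0,0]],
    [[0.0292,-0.0956,0],[0,0,0]],
    [[0,0,0.2],[0,0,0]],
    [[0,0,0.4],[0,0,0]],
    [[0,0,0.4],[0,0,0]],
    [[0,0,0.4],[0,0,0]],
    [[-0.4,0,0],[0,0,0]],
    [[-0.4,0,0],[0,0,0]],
    [[-0.4,0,0],[0,0,0]]
  ]
}}

```text
time: 32.4
tcp_pos: [0.5147, -0.1998, 0.1604]
ee_rot: [3.141, 0.001, 1.868]
ft_force: [0.3, -0.8, -0.4]
grip_width: 0.0855
```

Run:
```python
from chk import *
st()
a=save('top','t6')[...,::-1].copy(); b=save('scene','s6')[...,::-1]
A=cv2.resize(a[110:260,190:360],None,fx=2.3,fy=3,interpolation=cv2.INTER_CUBIC);B=cv2.resize(b[180:270,190:340],None,fx=2.6,fy=5,interpolation=cv2.INTER_CUBIC)
cv2.imwrite('pics/f6.png',np.hstack([A,B]))
hsv,bl,ye=masks(a); ye[:130]=0
ye=cv2.morphologyEx(ye,cv2.MORPH_CLOSE,np.ones((7,7)))
r=rect(biggest(ye),.045); print('yel',S(r[0]),r)
```

```text
32.4 tcp stand [[-130.9  -42.4]] z 160.4 yaw 1.868 F stand [ 0.  -0.8] -0.4
yel [[ 0.08384354 -0.0203127 ]] (array([ 627.58612061, -120.99494171]), array([128.16244507,  86.66909027]), 17.005216598510742)
```

View pics/f6.png

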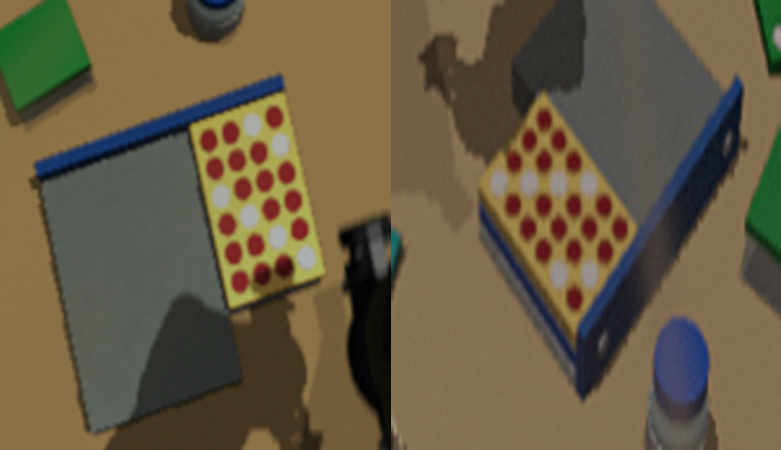

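The pile is square. Yellow measures (0.1, 0.0) mm and 17.0° against the stand's 17.0°, with no blue or white showing beyond it. I let the arm settle and hand in.

Emit:
{"op": "servo_tool", "data": {
  "plan": [
    [[0,0,0],[0,0,0]],
    [[0,0,0],[0,0,0]],
    [[0,0,0],[0,0,0]],
    [[0,0,0],[0,0,0]],
    [[0,0,0],[0,0,0]],
    [[0,0,0],[0,0,0]],
    [[0,0,0],[0,0,0]],
    [[0,0,0],[0,0,0]],
    [[0,0,0],[0,0,0]],
    [[0,0,0],[0,0,0]]
  ]
}}

```text
time: 33.5
tcp_pos: [0.5158, -0.1993, 0.1598]
ee_rot: [3.142, 0.0, 1.868]
ft_force: [0.1, -0.2, 0.6]
grip_width: 0.0853
```

```bash
python3 -c "
from rig import env
print(env.close_job())"
```

```text
the job is handed in; nothing more can be done
None
```

All three plates are in one square pile in the stand's corner, and the job was handed in at about 33.5 s of the 72 s allowed.

- **White and blue:** I pushed both with the open fingers against the step, then against the end wall. A top view before I touched yellow showed them flush together in the corner.
- **Yellow:** I slid it level off the step onto the pile and pushed it against the end wall. A last push from the open side then squared all three plates at about 5.6 N.
- **Final checks:** Yellow measured within 0.1 mm of its place in x and y, and within 0.03° of the stand's direction. White and blue were checked by eye only: neither showed beyond yellow from above, and their edges looked flush from the side.
- **Bystanders:** The arm was not moved against the rack, jar or tip box. I did not measure their positions again at the end.
- **Problems:** No check failed or disagreed with another, and no verdict was reported.

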